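Pack the amber gift set into its foam-lined carton

ROBOT

A 6-joint arm with a two-finger parallel gripper is mounted at the origin on the work surface. World frame = base frame: x ahead of the robot, y to its left, z up, the work surface at z = 0. Lengths are in m, angles in rad, forces in N, time in s.
With the tool pointing down it reaches from about 0.375 to 0.9 m from the base axis. Payload 3.1 kg.
Tool frame: the origin (TCP) lies midway between the tips of the shut fingers; the grasp point (between the pads) lies 19 mm behind it; z points along the fingers, y is the direction in which the jaws open and shut (so a half turn about z gives the same grasp; the last joint's range is limited). The gripper opens to 85 mm and grips with 20 to 120 N. Pads are 22 mm wide; open, the fingers measure 114 mm over their backs; the gripper's body (76 mm by 85 mm) begins 54 mm behind the grasp point. The pads swing forward as they close: fully open they stand 13 mm farther back than shut.
Start: joints at [1.125, 0.527, 1.433, -0, 1.181, -0.178], TCP at [0.165, 0.603, 0.231] pointing down, gripper open.
Joint ranges: [-3.08, 3.08], [-0.75, 2.2], [0.22, 2.44], [-1.43, 4.57], [0, 2.65], [-2.85, 2.85]. Speed limits (rad/s): [2.79, 2.79, 3.14, 3.14, 3.14, 3.14].

INTERFACE

Orientations are given as a unit quaternion [x, y, z, w].
In Python, from station import manip gives the robot as it stands.
- The arm moves only by the tool play_rows, never from a script. Its argument "increments" is a list of rows, each a list of 3 entries, a list of its own where there are three numbers: the shift along the tool's x, y, z in m, then the turn, a rotation vector about the tool's x, y, z in rad, then the opening, from 0 (shut) to 1 (fully open). A call has 1 to 10 rows; each row is the pose to reach, as a shift and turn from the pose commanded when the call began, along the tool's axes at that moment; what a row does not reach only later rows make up. A row lasts 1/10 s, in which the tool goes at most 50 mm and 8.59 degrees, less where a joint would pass 70% of its speed; a pose out of reach is approached as far as the arm can. A call with a gripper value outside its range is refused whole. The fingers move at their own pace and stop on an object; "force" is the grip in N (left out, the last holds). Time passes only in rows, so rows that repeat a pose let the fingers close. It gives the time, the measured TCP pose, the force and the opening at its end, in the units of the state.
- manip.sense(): the state, without advancing time (a new reading comes with each control period).
- manip.snapshot(name): name is "scene" or "top"; returns (picture, depth): 400x640x3 uint8, red, green, blue; 400x640 float32, m along the optical axis (not along the pixel's ray), 0 where there is no reading.
- manip.camera_model(name): a dict with "camera_matrix" (3x3 intrinsics, pixels), "R" (3x3) and "t" (3): a world point X has camera coordinates R X + t. Camera axes: x right, y down, z forward; pixel columns grow to the right and rows downward; lengths in m; the calibration is good to about 2 mm. A picture is of the moment at which its call begins. camera_model takes no time and is no camera call.
- manip.sign_off(): hands the job in, once; it reports no verdict.
Trained networks look in the newest picture that a camera, given by its name, has taken for a name from the list of things; names that differ only in an ending like _2 or _b are one class to them, and where a whole thing is asked for, a point or a joint stands for the part that bears it (a point fixed in the world has none). Each returns a list of dicts, best first, with "p" (0 to 1); they miss things now and then, are a little off and sometimes report something else, mostly with a low value. They report only what shows in the picture. A call takes as long as a camera call. They do not tell look-alikes from the thing itself.
- manip.regions_of(camera, thing): "region" (400x640 bool, what is visible of it) and "rect" ([left, top, width, height] in pixels, round what is visible of it).
The state is a dict: "t": time; "q": joint angles; "qd": joint speeds; "tau": joint torques, N m; "tcp_pos": TCP position; "tool_rot": TCP orientation; "force": force on the tool from outside, world axes, zero at the start; "ft_torque": the same for the moment, N m; "finger_gap": opening from 0.0 (shut) to 1.0 (fully open).
Only numpy, scipy, OpenCV 4.12 (cv2) and the standard library are available. Lean on these libraries where they do the work, as an engineer would, in place of code of your own. Each camera call takes 0.05 s, during which the arm holds its last target.

TASK

Pack the amber gift set into the open carton: stand the amber candle, the amber dropper bottle, the square amber bottle and the ochre soap box upright, each all the way down in the foam cut-out made for its size and shape. Set each one down, do not drop it, and leave the green candle and the green dropper bottle, which belong to another order, standing where they are.

Things in the scene. Friction and masses are not known exactly. Their poses are not given: they have to be found in the camera images.
- candle_amber: Candle of the amber set: round tumbler of brown-amber glass with a flat black lid and a white label band. Diameter 62 mm, 78 mm tall with its lid (the lid is the top 11 mm, diameter 60 mm), about 0.3 kg, standing on the bench. Origin: centre of its underside, z up.
- dropper_amber: Dropper bottle of the amber set: slim round bottle of brown-amber glass with a black dropper cap and a white label band. Body diameter 38 mm, straight to 72 mm above its base, 104 mm tall with its cap (23 mm wide), about 0.12 kg, standing on the bench. Origin: centre of its underside, z up.
- square_amber: Square bottle of the amber set: brown-amber, 40 x 40 mm, straight to 76 mm above its base, 98 mm tall with its round black cap (26 mm wide), white label band, about 0.2 kg, standing on the bench. x and y are square to its faces. Origin: centre of its underside, z up.
- soap_box: Soap of the amber set in a closed ochre-orange box with a white band, standing on end: 58 mm (its x) by 32 mm (its y), 78 mm tall, about 0.12 kg. Origin: centre of its underside, z up.
- candle_green: Look-alike that belongs to another order: the same candle, 62 mm wide and 78 mm tall, but green glass with a white lid, standing on the bench. To be left where it stands. Origin: centre of its underside, z up.
- dropper_green: Look-alike that belongs to another order: the same dropper bottle, 38 mm wide and 104 mm tall, but green glass with a white cap, standing on the bench. To be left where it stands. Origin: centre of its underside, z up.
- foam_candle: Fixed charcoal foam block, 105 x 105 x 38 mm, one of four set 2 x 2 in any order, square with the open kraft carton (222 mm square, walls 5 mm thick, rising to 48 mm above the table). Its central cut-out, 28 mm deep, floor light blue, is round, 76 mm (the large one): for the candle. Origin: centre of underside, 5 mm above the table; cut-out floor at z = 10 mm, foam top at 38 mm; x, y along sides.
- foam_dropper: Fixed charcoal foam block, 105 x 105 x 38 mm, one of four set 2 x 2 in any order, square with the open kraft carton (222 mm square, walls 5 mm thick, rising to 48 mm above the table). Its central cut-out, 28 mm deep, floor light blue, is round, 52 mm (the small one): for the dropper. Origin: centre of underside, 5 mm above the table; cut-out floor at z = 10 mm, foam top at 38 mm; x, y along sides.
- foam_square: Fixed charcoal foam block, 105 x 105 x 38 mm, one of four set 2 x 2 in any order, square with the open kraft carton (222 mm square, walls 5 mm thick, rising to 48 mm above the table). Its central cut-out, 28 mm deep, floor light blue, is square, 54 x 54 mm: for the square bottle. Origin: centre of underside, 5 mm above the table; cut-out floor at z = 10 mm, foam top at 38 mm; x, y along sides.
- foam_soap: Fixed charcoal foam block, 105 x 105 x 38 mm, one of four set 2 x 2 in any order, square with the open kraft carton (222 mm square, walls 5 mm thick, rising to 48 mm above the table). Its central cut-out, 28 mm deep, floor light blue, is oblong, 72 (x) by 46 mm (y): for the soap. Origin: centre of underside, 5 mm above the table; cut-out floor at z = 10 mm, foam top at 38 mm; x, y along sides.
Things that resemble listed ones, but are neither listed nor needed, are in the scene too. What is shaped like the dropper_amber but blue is not meant.

How it is judged:
At the end, for the whole second after the job is handed in: The four amber-set things each stand upright (0.12 rad), released and at rest, on the floor of their own cut-out (height within 5 mm, centre within 12 mm of the cut-out centre); both green things stand upright, at rest, within 30 mm of where they were (horizontal distance between candle_amber and foam_candle below 0.012 m and z of candle_amber in the frame of foam_candle between 0.005 and 0.015 m and angle between each of candle_amber, dropper_amber, square_amber, soap_box, candle_green, dropper_green's own z axis and vertical below 0.12 rad and linear speed of each of candle_amber, dropper_amber, square_amber, soap_box, candle_green, dropper_green below 0.02 m/s and horizontal distance between dropper_amber and foam_dropper below 0.012 m and z of dropper_amber in the frame of foam_dropper between 0.005 and 0.015 m and horizontal distance between square_amber and foam_square below 0.012 m and z of square_amber in the frame of foam_square between 0.005 and 0.015 m and horizontal distance between soap_box and foam_soap below 0.012 m and z of soap_box in the frame of foam_soap between 0.005 and 0.015 m and distance of each of candle_green, dropper_green from where it was at the start of the episode below 0.03 m); the robot touches nothing.
It fails at once if one of the amber set is dropped or thrown (moves faster than 0.75 m/s with no finger on it, as after a free fall of about 3 cm) ((contact force between the fingers and candle_amber below 0.05 N and linear speed of candle_amber above 0.75 m/s) or (contact force between the fingers and dropper_amber below 0.05 N and linear speed of dropper_amber above 0.75 m/s) or (contact force between the fingers and square_amber below 0.05 N and linear speed of square_amber above 0.75 m/s) or (contact force between the fingers and soap_box below 0.05 N and linear speed of soap_box above 0.75 m/s)).
It fails at once if candle_green is moved more than 30 mm or tipped over (distance of candle_green from where it was at the start of the episode above 0.03 m or angle between candle_green's own z axis and vertical above 0.3 rad).
It fails at once if dropper_green is moved more than 30 mm or tipped over (distance of dropper_green from where it was at the start of the episode above 0.03 m or angle between dropper_green's own z axis and vertical above 0.3 rad).
It also fails if it takes over 115 s, if anything falls off the work surface, if the arm or the gripper's body presses on something with over 40 N, if the wrist force passes 120 N, or if a joint passes its speed limit or range.

## Working session

There is one attempt and no reset: what is moved stays moved. The work goes in short steps, Python scripts to look and compute and a tool call to move; the robot and the scene stay as the last step left them, time stands still between calls to the robot, and variables do not carry over. Pictures are saved under pics/ and viewed, and the job is handed in when it is done.

Besides the shell and the picture viewer there is one more tool, called after "Call:" by a JSON object that holds its "method" and its "body", one argument or row to a line. play_rows: Moves the arm, as the interface text tells. Its arguments: {"type":"object","properties":{"increments":{"type":"array"},"force":{"type":"number"}},"required":["increments"]}

```bash
mkdir -p pics; ls
cat > h.py <<'E'
from station import manip
import numpy as np, cv2
def save(name, img, crop=None, scale=1):
    if crop is not None:
        l,t,w,h=crop; img=img[t:t+h,l:l+w]
    img=cv2.resize(img,None,fx=scale,fy=scale,interpolation=cv2.INTER_CUBIC)
    cv2.imwrite('pics/'+name,img[:,:,::-1])
def world(cam, d):
    m=manip.camera_model(cam); K=np.array(m["camera_matrix"]);R=np.array(m["R"]);t=np.array(m["t"])
    v,u=np.mgrid[0:d.shape[0],0:d.shape[1]]
    c=np.stack([(u-K[0,2])/K[0,0]*d,(v-K[1,2])/K[1,1]*d,d],-1)
    return (c-t)@R   # R^T (c-t)
E
python3 - <<'E'
from h import *
s=manip.sense(); print(s['t'],s['tcp_pos'],s['tool_rot'],s['q'],s['finger_gap'])
for n in("scene","top"):
    p,d=manip.snapshot(n); save(n+'0.png',p); np.savez(''+n+'0.npz',p=p,d=d)
    m=manip.camera_model(n); print(n, -np.array(m["R"]).T@np.array(m["t"]))
    if n=="top":
        for th in ["candle_amber","dropper_amber","square_amber","soap_box","foam_candle","foam_dropper","foam_square","foam_soap"]:
            for r in manip.regions_of("top",th): print(th,round(r["p"],2),r["rect"])
E
```

```text
pics
0.0 [0.16441447 0.60221219 0.2303106 ] [ 1.33016187e-01  9.91113219e-01 -1.07270062e-03 -3.60423349e-04] [ 1.12549761e+00  5.28481470e-01  1.43394522e+00  2.99874043e-05
  1.18142906e+00 -1.78486770e-01] 1.0000434298208438
scene [ 0.87439538 -0.09417374  0.61688736]
top [0.36665301 0.09625228 1.15713435]
candle_amber 0.57 [236.7, 146.1, 27.7, 31.9]
candle_amber 0.41 [289.0, 146.4, 18.2, 32.5]
dropper_amber 0.78 [241.0, 217.7, 15.3, 14.0]
dropper_amber 0.54 [262.4, 257.1, 20.6, 17.3]
square_amber 0.55 [179.1, 211.4, 27.6, 26.3]
soap_box 0.98 [289.2, 145.2, 18.1, 34.2]
foam_candle 0.67 [425.2, 125.4, 55.4, 44.2]
foam_dropper 0.58 [393.8, 173.7, 50.3, 45.4]
foam_square 0.64 [385.0, 129.2, 49.1, 49.4]
foam_soap 0.86 [435.5, 166.5, 56.8, 49.1]
foam_soap 0.32 [184.9, 161.0, 27.6, 21.9]
```

View pics/top0.png

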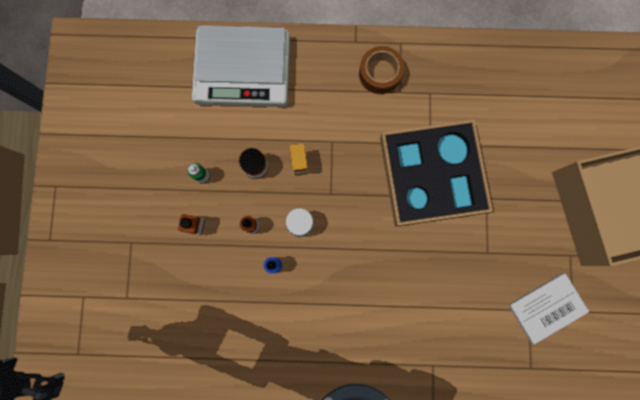

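View pics/scene0.png

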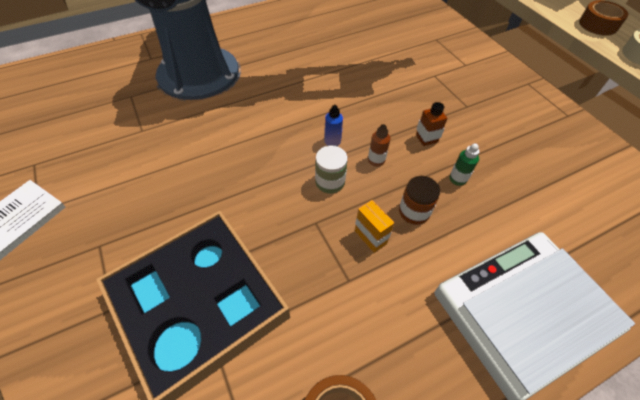

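Run:
```python
from h import *
z=np.load('top0.npz'); p,d=z['p'],z['d']
save('top0a.png',p,(160,120,180,170),4.4/1.0*0.78)
save('top0b.png',p,(370,110,140,120),4.5)
W=world('top',d); print(W[60,60],W[350,320],W[100,320])
```

```text
[ 8.67189776e-01  7.66441737e-01 -1.63615562e-04] [0.17665016 0.0858915  0.00090072] [0.77917446 0.1035335  0.00453195]
```

View pics/top0a.png

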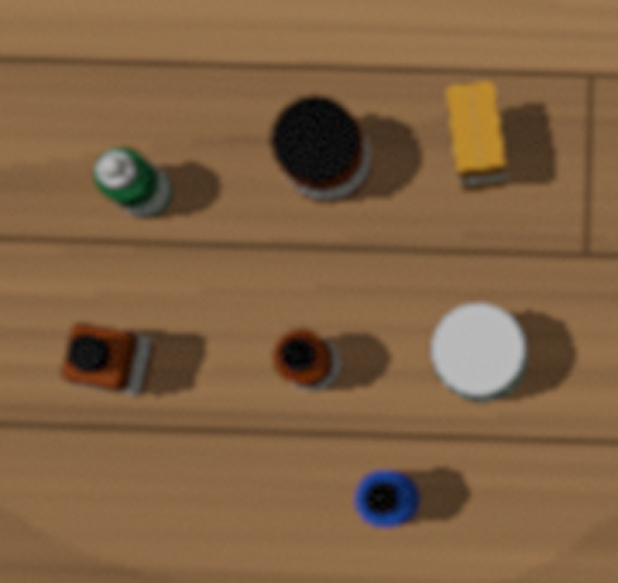

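View pics/top0b.png

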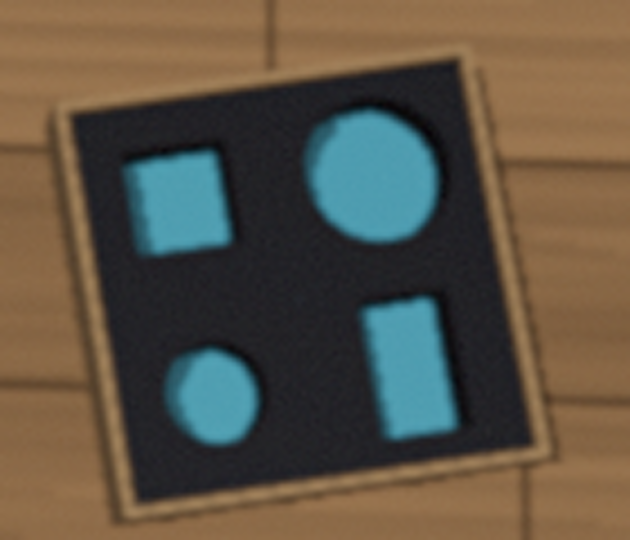

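The top view shows these things:
- Amber candle: black lid at (254,162), brown glass.
- Ochre soap: (298,158).
- Amber dropper: brown body and black cap at (248,224). The blue one at (272,265) and the white-capped green one at (197,172) are not meant.
- Square amber bottle: (189,224).
- Green candle: white lid at (299,222).
- Carton cut-outs: square upper left, large round upper right, small round lower left, oblong lower right.

Now I measure them with depth.

```bash
cat > meas.py <<'E'
from h import *
def cloud():
    P=[];C=[]
    for n in("scene","top"):
        z=np.load(n+'0.npz'); d=z['d']; W=world(n,d); ok=(d>0)
        P.append(W[ok]);C.append(np.full(ok.sum(),n=="top"))
    return P
E
python3 - <<'E'
from meas import *
S,T=cloud()
objs={"candle_amber":(254,162,.078),"soap":(298,158,.078),"dropA":(248,224,.104),"sq":(189,224,.098),"cg":(299,222,.078),"dg":(197,172,.104),"blue":(272,265,.104)}
m=manip.camera_model("top");K=m["camera_matrix"];R=np.array(m["R"]);t=np.array(m["t"])
from numpy.linalg import inv
for n,(u,v,h) in objs.items():
    o=-R.T@t; r=R.T@(inv(K)@[u,v,1]); X=o+r*((h-o[2])/r[2])
    print(n,'ray@top',X.round(4))
    for nm,P in(("scene",S),("top",T)):
        near=P[(np.hypot(*(P[:,:2]-X[:2]).T)<.055)&(P[:,2]>.012)&(P[:,2]<.13)]
        if len(near)<5: continue
        top=near[:,2].max(); hb=.072 if h>.08 else .070
        body=near[near[:,2]<hb+.012]
        hull=near
        rect=cv2.minAreaRect(near[:,:2].astype(np.float32)*1000)
        tp=near[near[:,2]>top-.006]
        print('  ',nm,len(near),'zmax',top.round(4),'rect',np.round(rect[0],1),np.round(rect[1],1),round(rect[2],1),'topc',((tp[:,:2].max(0)+tp[:,:2].min(0))/2).round(4),np.ptp(tp[:,:2],axis=0).round(3))
for nm,P in(("scene",S),("top",T)):
    a=P[(P[:,0]>.4)&(P[:,0]<.8)&(P[:,1]<.02)&(P[:,1]>-.28)]
    b=a[(a[:,2]>.028)&(a[:,2]<.056)]
    print(nm,cv2.minAreaRect(b[:,:2].astype(np.float32)*1000), np.percentile(b[:,2],[2,50,98]))
E
```

```text
candle_amber ray@top [0.6006 0.2499 0.078 ]
   scene 1403 zmax 0.0813 rect [606.9 254.7] [60.3 60. ] 65.4 topc [0.6058 0.2565] [0.059 0.06 ]
   top 688 zmax 0.0843 rect [603.9 256.4] [60. 60.] 61.4 topc [0.605  0.2557] [0.056 0.057]
soap ray@top [0.613  0.1495 0.078 ]
   scene 1223 zmax 0.0804 rect [617.5 149.3] [58.8 34.1] 9.2 topc [0.6175 0.1492] [0.062 0.039]
   top 420 zmax 0.0829 rect [616.7 150.1] [59.1 32. ] 8.9 topc [0.6167 0.1496] [0.059 0.039]
dropA ray@top [0.4558 0.2526 0.104 ]
   scene 615 zmax 0.1057 rect [463.6 255.8] [37.9 31.4] 42.8 topc [0.46   0.2588] [0.011 0.011]
   top 277 zmax 0.1064 rect [458.5 259.1] [36.7 37.1] 1.3 topc [0.4592 0.2586] [0.011 0.011]
sq ray@top [0.4524 0.3837 0.098 ]
   scene 870 zmax 0.1002 rect [456.6 393.7] [43.7 42. ] 80.9 topc [0.4568 0.3928] [0.025 0.024]
   top 434 zmax 0.1021 rect [455.7 394.3] [42.4 40.7] 82.8 topc [0.4554 0.3942] [0.024 0.024]
cg ray@top [0.4659 0.1419 0.078 ]
   scene 1229 zmax 0.0805 rect [468.9 141.5] [61.2 60.3] 1.2 topc [0.468 0.142] [0.06  0.059]
   top 612 zmax 0.0834 rect [466.1 142.5] [59.1 59.2] 1.8 topc [0.4669 0.1432] [0.057 0.057]
dg ray@top [0.5685 0.3722 0.104 ]
   scene 700 zmax 0.1055 rect [581.6 381.9] [38.2 31.5] 35.9 topc [0.5789 0.3839] [0.012 0.01 ]
   top 325 zmax 0.1085 rect [577.4 385.5] [36.8 37.7] 0.9 topc [0.5784 0.3853] [0.011 0.011]
blue ray@top [0.3683 0.196  0.104 ]
   scene 579 zmax 0.1046 rect [374.5 197.1] [38.3 29.7] 56.8 topc [0.3688 0.2011] [0.012 0.012]
   top 256 zmax 0.1075 rect [368.8 200. ] [36.3 36.6] 48.8 topc [0.3693 0.2017] [0.011 0.011]
scene ((651.208984375, -164.4261932373047), (334.40478515625, 222.6627655029297), 9.562387466430664) [0.03190228 0.04296195 0.04878411]
top ((652.6783447265625, -163.69932556152344), (335.62103271484375, 223.6322021484375), 9.693841934204102) [0.03251241 0.04400917 0.05059523]
```

Run:
```python
from meas import *
S,T=cloud()
for nm,P in(("scene",S),("top",T)):
    a=P[(P[:,0]>.45)&(P[:,0]<.76)&(P[:,1]<.06)&(P[:,1]>-.21)]
    b=a[(a[:,2]>.028)&(a[:,2]<.056)]
    b=b[b[:,1]> -.21]
    print(nm,cv2.minAreaRect(b[:,:2].astype(np.float32)*1000), b[:,:2].min(0),b[:,:2].max(0))
for nm in("scene","top"):
    z=np.load(nm+'0.npz');p=z['p'];W=world(nm,z['d'])
    hsv=cv2.cvtColor(p,cv2.COLOR_RGB2HSV)
    mk=((hsv[...,0]>85)&(hsv[...,0]<110)&(hsv[...,1]>100)&(hsv[...,2]>60)&(W[...,1]<.08)).astype(np.uint8)
    n,l,st,c=cv2.connectedComponentsWithStats(mk)
    for i in range(1,n):
        if st[i,4]>100:
            q=W[l==i]; r=cv2.minAreaRect(q[:,:2].astype(np.float32)*1000); print(nm,c[i].round(),st[i,4],np.round(r[0],1),np.round(r[1],1),round(r[2],1),'z',np.median(q[:,2]).round(4))
```

```text
scene ((592.3268432617188, -146.72500610351562), (224.03759765625, 167.0447540283203), 9.916107177734375) [ 0.46900719 -0.20996254] [ 0.71636991 -0.04574267]
top ((592.7677612304688, -145.62124633789062), (222.95693969726562, 167.07664489746094), 9.983437538146973) [ 0.46876374 -0.20992872] [ 0.71518732 -0.04513041]
scene [208. 257.] 478 [ 692.2 -124.6] [366.7  50.5] 2.6 z 0.0151
scene [150. 291.] 992 [ 700.5 -183.4] [387.3  52.8] 19.4 z 0.0151
scene [238. 305.] 1003 [741.5 -95.7] [262.3  55.5] 10.1 z 0.0152
scene [177. 346.] 1846 [ 754.4 -178.1] [285.2  75.4] 21.8 z 0.015
top [452. 149.] 721 [ 657.6 -215.7] [76.3 78.7] 51.8 z 0.0164
top [409. 155.] 476 [ 638.7 -112.7] [58.4 56.5] 10.8 z 0.0165
top [460. 192.] 541 [ 553.7 -234.8] [75.6 49.2] 9.9 z 0.0165
top [417. 198.] 371 [ 536.4 -131.2] [53.  53.2] 2.0 z 0.0165
```

Run:
```python
from meas import *
S,T=cloud()
for nm,P in(("scene",S),("top",T)):
    a=P[np.hypot(P[:,0]-.596,P[:,1]+.174)<.165]
    b=a[(a[:,2]>.028)&(a[:,2]<.056)]
    r=cv2.minAreaRect(b[:,:2].astype(np.float32)*1000); print(nm,r)
    c=np.array(r[0]);th=np.radians(r[2]) if r[2]<45 else np.radians(r[2]-90)
    e=np.array([np.cos(th),np.sin(th)]);f=np.array([-e[1],e[0]])
    for n,s,t in(("candle",1,-1),("square",1,1),("soap",-1,-1),("dropper",-1,1)): print(n,(c+52.5*(s*e+t*f)).round(1))
    if nm=="scene":
        # floor by rays: scene colour mask on z=.015 limited extents
        z=np.load(nm+'0.npz');p=z['p'];W=world(nm,z['d']);hsv=cv2.cvtColor(p,cv2.COLOR_RGB2HSV)
        mk=((hsv[...,0]>85)&(hsv[...,0]<110)&(hsv[...,1]>100)&(abs(W[...,2]-.015)<.004)&(np.hypot(W[...,0]-.596,W[...,1]+.174)<.14)).astype(np.uint8)
        n,l,st,cc=cv2.connectedComponentsWithStats(mk)
        for i in range(1,n):
            if st[i,4]>100:
                q=W[l==i]; r=cv2.minAreaRect(q[:,:2].astype(np.float32)*1000); print('floor',np.round(r[0],1),np.round(r[1],1),round(r[2],1))
```

```text
scene ((596.9251708984375, -174.08473205566406), (224.41250610351562, 222.41534423828125), 10.012534141540527)
candle [ 657.8 -216.7]
square [ 639.5 -113.3]
soap [ 554.4 -234.9]
dropper [ 536.1 -131.5]
floor [ 528.9 -132.6] [38.6 45.6] 32.9
floor [ 547.6 -237.6] [59.5 43.5] 9.9
floor [ 634.8 -113.9] [45.7 54. ] 10.2
floor [ 653.4 -218.9] [70.7 67.8] 84.1
top ((597.688232421875, -173.63563537597656), (223.10116577148438, 223.9435577392578), 9.991119384765625)
candle [ 658.5 -216.2]
square [ 640.3 -112.8]
soap [ 555.1 -234.4]
dropper [ 536.9 -131. ]
```

```bash
cat > go.py <<'E'
import sys
from h import *
from scipy.spatial.transform import Rotation as Ro
# usage: go.py x y z jawdeg  (world, mm) -> tool-frame shift and turn from the present pose
x,y,z,j=map(float,sys.argv[1:])
s=manip.sense(); R=Ro.from_quat(s['tool_rot']); M=R.as_matrix(); p=np.array(s['tcp_pos'])
cur=np.degrees(np.arctan2(M[1,1],M[0,1]))
d=(j-cur+90)%180-90; jj=np.radians(cur+d)
yv=np.array([np.cos(jj),np.sin(jj),0]); zv=np.array([0,0,-1.]); xv=np.cross(yv,zv)
G=np.stack([xv,yv,zv],1)
print('t',round(s['t'],2),'tcp',(p*1000).round(1),'jaw',cur.round(1),'gap',round(s['finger_gap'],3),'q6',s['q'][5].round(2))
print('shift',(M.T@(np.array([x,y,z])/1000-p)).round(4),'turn',(R.inv()*Ro.from_matrix(G)).as_rotvec().round(4))
E
python3 go.py 456 393.7 160 82
```

```text
t 0.5 tcp [164.7 602.9 231.3] jaw 74.7 gap 0.997 q6 -0.18
shift [-0.3361 -0.125   0.0713] turn [-0.     -0.     -0.1272]
```

Run:
```python
from h import *
z=np.load('top0.npz'); save('sq.png',z['p'],(165,195,120,90),6)
```

```text
(no output)
```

View pics/sq.png

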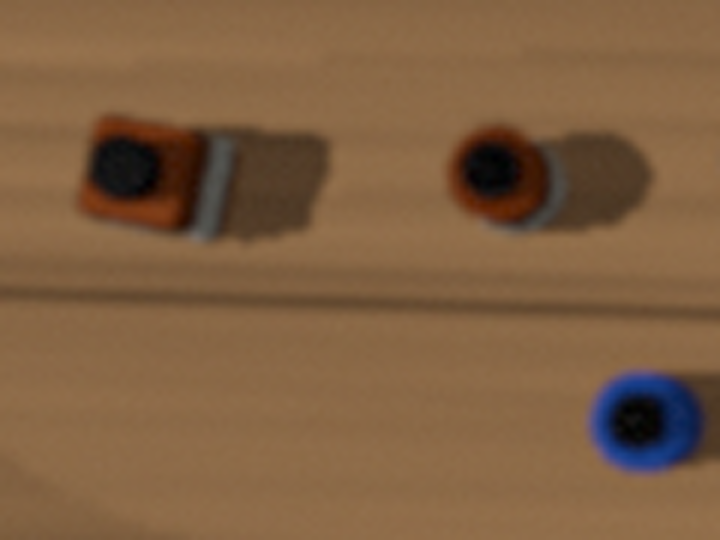

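The crop confirms the square brown bottle (left) and the round amber dropper (right); the blue one is the decoy. I take the square bottle first.

Call:
{"method": "play_rows", "body": {
  "increments": [
    [[-0.04,-0.015,0.01],[0,0,-0.04],1],
    [[-0.08,-0.03,0.02],[0,0,-0.08],1],
    [[-0.12,-0.045,0.03],[0,0,-0.127],1],
    [[-0.16,-0.06,0.035],[0,0,-0.127],1],
    [[-0.2,-0.075,0.042],[0,0,-0.127],1],
    [[-0.24,-0.09,0.05],[0,0,-0.127],1],
    [[-0.28,-0.105,0.06],[0,0,-0.127],1],
    [[-0.32,-0.119,0.071],[0,0,-0.127],1],
    [[-0.336,-0.125,0.071],[0,0,-0.127],1],
    [[-0.336,-0.125,0.071],[0,0,-0.127],1]
  ]
}}

```text
t: 1.5
tcp_pos: [0.4581, 0.3924, 0.1602]
tool_rot: [0.072, 0.997, 0.0, 0.0]
force: [-0.1, 1.0, 0.4]
finger_gap: 1.001
```

```bash
python3 go.py 456 393.7 38 82
```

```text
t 1.5 tcp [458.1 392.4 160.2] jaw 81.8 gap 1.001 q6 -0.9
shift [0.0023 0.001  0.1222] turn [ 0.0003  0.0005 -0.0041]
```

Call:
{"method": "play_rows", "body": {
  "increments": [
    [[0.001,0.001,0.02],[0,0,0],1],
    [[0.001,0.001,0.05],[0,0,0],1],
    [[0.001,0.001,0.08],[0,0,0],1],
    [[0.001,0.001,0.11],[0,0,0],1],
    [[0.001,0.001,0.122],[0,0,0],1],
    [[0.001,0.001,0.122],[0,0,0],1],
    [[0.001,0.001,0.122],[0,0,0],1]
  ]
}}

```text
t: 2.2
tcp_pos: [0.4551, 0.3959, 0.0393]
tool_rot: [0.069, 0.998, 0.0, 0.001]
force: [-0.0, 0.9, 0.4]
finger_gap: 0.994
```

```bash
python3 go.py 456 393.7 38 82
python3 - <<'E'
from h import *
p,d=manip.snapshot("scene"); save('a1.png',p,(300,40,250,220),3)
E
```

```text
t 2.2 tcp [455.1 395.9  39.3] jaw 82.0 gap 0.994 q6 -0.9
shift [-0.0012 -0.002   0.0013] turn [0.001  0.001  0.0008]
```

View pics/a1.png

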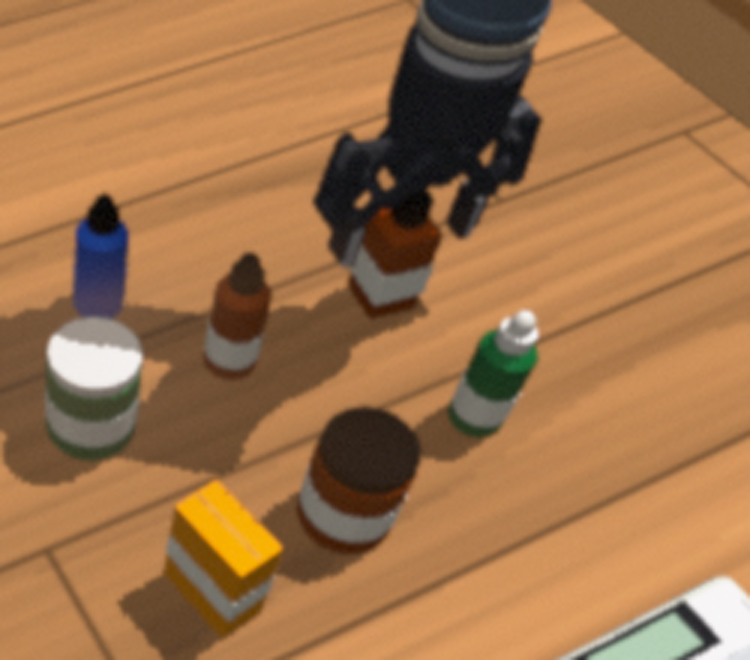

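The fingers straddle the square bottle at about (410,250) in the crop, so I close.

Call:
{"method": "play_rows", "body": {
  "increments": [
    [[-0.001,-0.002,0.001],[0,0,0],1],
    [[-0.001,-0.002,0.001],[0,0,0],0.3],
    [[-0.001,-0.002,0.001],[0,0,0],0.1],
    [[-0.001,-0.002,0.001],[0,0,0],0],
    [[-0.001,-0.002,0.001],[0,0,0],0],
    [[-0.001,-0.002,0.001],[0,0,0],0],
    [[-0.001,-0.002,0.001],[0,0,0],0],
    [[-0.001,-0.002,0.001],[0,0,0],0]
  ],
  "force": 45
}}

```text
t: 3.05
tcp_pos: [0.4561, 0.3929, 0.0378]
tool_rot: [0.07, 0.998, 0.0, 0.0]
force: [-1.5, 0.3, 5.5]
finger_gap: 0.463
```

Call:
{"method": "play_rows", "body": {
  "increments": [
    [[0,0,-0.01],[0,0,0],0],
    [[0,0,-0.03],[0,0,0],0],
    [[0,0,-0.06],[0,0,0],0],
    [[0,0,-0.09],[0,0,0],0],
    [[0,0,-0.12],[0,0,0],0],
    [[0,0,-0.145],[0,0,0],0],
    [[0,0,-0.15],[0,0,0],0],
    [[0,0,-0.15],[0,0,0],0]
  ]
}}

```text
t: 3.85
tcp_pos: [0.4556, 0.3926, 0.1876]
tool_rot: [0.07, 0.998, 0.0, 0.0]
force: [0.3, -0.5, -3.4]
finger_gap: 0.46
```

```bash
python3 go.py 640 -113 188 100
python3 - <<'E'
from h import *
p,d=manip.snapshot("scene"); save('a2.png',p,(300,0,250,220),3)
E
```

```text
t 3.85 tcp [455.6 392.6 187.6] jaw 82.0 gap 0.46 q6 -0.91
shift [-0.253  -0.475  -0.0005] turn [ 3.000e-04  5.000e-04 -3.143e-01]
```

View pics/a2.png

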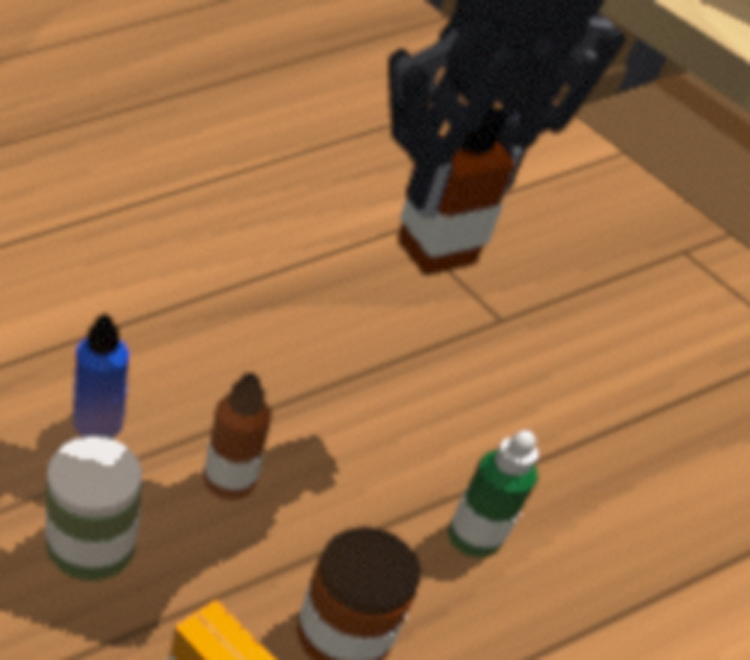

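Call:
{"method": "play_rows", "body": {
  "increments": [
    [[-0.008,-0.015,0],[0,0,0],0],
    [[-0.022,-0.042,0],[0,0,0],0],
    [[-0.04,-0.075,0],[0,0,0],0],
    [[-0.06,-0.113,0],[0,0,0],0],
    [[-0.08,-0.15,0],[0,0,0],0],
    [[-0.1,-0.188,0],[0,0,0],0],
    [[-0.12,-0.226,0],[0,0,0],0],
    [[-0.14,-0.263,0],[0,0,0],0],
    [[-0.16,-0.3,0],[0,0,0],0],
    [[-0.175,-0.329,0],[0,0,0],0]
  ]
}}

```text
t: 4.9
tcp_pos: [0.5828, 0.0389, 0.1854]
tool_rot: [0.071, 0.997, -0.0, -0.002]
force: [0.5, 1.2, -2.9]
finger_gap: 0.461
```

Call:
{"method": "play_rows", "body": {
  "increments": [
    [[-0.018,-0.034,0],[0,0,-0.05],0],
    [[-0.035,-0.066,0],[0,0,-0.13],0],
    [[-0.05,-0.095,0],[0,0,-0.2],0],
    [[-0.062,-0.117,0],[0,0,-0.27],0],
    [[-0.072,-0.135,0],[0,0,-0.314],0],
    [[-0.077,-0.145,0],[0,0,-0.314],0],
    [[-0.078,-0.146,0],[0,0,-0.314],0],
    [[-0.078,-0.146,0],[0,0,-0.314],0],
    [[-0.078,-0.146,0],[0,0,-0.314],0]
  ]
}}

```text
t: 5.8
tcp_pos: [0.6393, -0.1117, 0.1868]
tool_rot: [-0.087, 0.996, 0.001, -0.001]
force: [0.2, -0.3, -3.1]
finger_gap: 0.46
```

```bash
python3 go.py 640 -113 54 100
python3 - <<'E'
from h import *
p,d=manip.snapshot("scene"); save('a3.png',p)
p,d=manip.snapshot("top"); save('a3t.png',p,(330,80,200,160),4)
E
```

```text
t 5.8 tcp [ 639.3 -111.7  186.8] jaw 100.0 gap 0.46 q6 -2.09
shift [-0.0007 -0.0016  0.1328] turn [ 0.0012 -0.0015  0.0002]
```

View pics/a3.png

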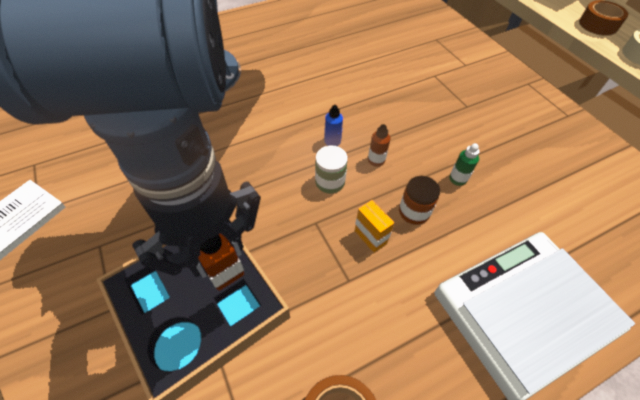

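View pics/a3t.png

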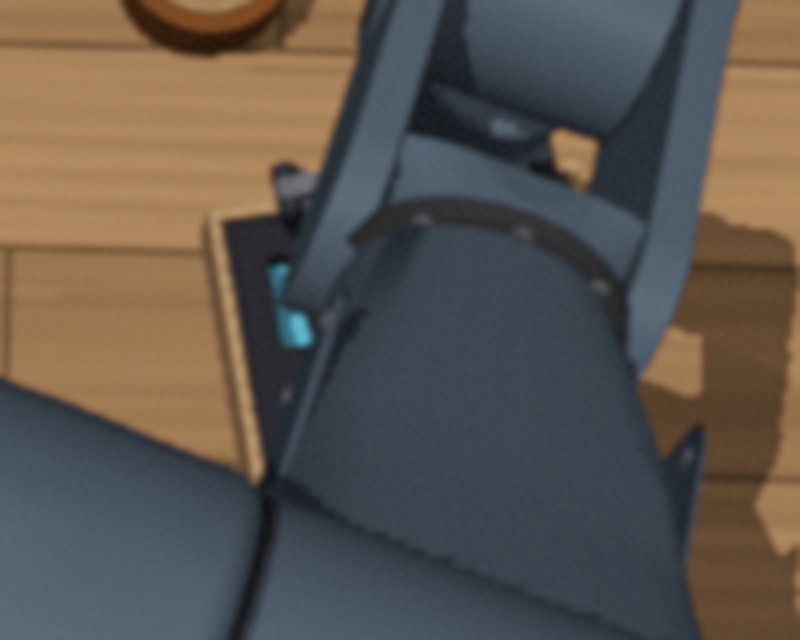

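The bottle hangs upright over the carton. I lower it in two stages.

Call:
{"method": "play_rows", "body": {
  "increments": [
    [[-0.001,-0.001,0.02],[0,0,0],0],
    [[-0.001,-0.001,0.04],[0,0,0],0],
    [[-0.001,-0.001,0.06],[0,0,0],0],
    [[-0.001,-0.001,0.08],[0,0,0],0],
    [[-0.001,-0.001,0.1],[0,0,0],0],
    [[-0.001,-0.001,0.115],[0,0,0],0],
    [[-0.001,-0.001,0.124],[0,0,0],0],
    [[-0.001,-0.001,0.127],[0,0,0],0],
    [[-0.001,-0.001,0.127],[0,0,0],0]
  ]
}}

```text
t: 6.8
tcp_pos: [0.6414, -0.1136, 0.0604]
tool_rot: [-0.087, 0.996, -0.0, 0.0]
force: [-0.1, -0.1, -2.4]
finger_gap: 0.464
```

```bash
python3 go.py 640 -113 53 100
```

```text
t 6.8 tcp [ 641.4 -113.6   60.4] jaw 100.0 gap 0.464 q6 -2.09
shift [0.0013 0.0008 0.0074] turn [-0.0001  0.0001 -0.    ]
```

Call:
{"method": "play_rows", "body": {
  "increments": [
    [[0.001,0.001,0.002],[0,0,0],0],
    [[0.001,0.001,0.004],[0,0,0],0],
    [[0.001,0.001,0.006],[0,0,0],0],
    [[0.001,0.001,0.0075],[0,0,0],0],
    [[0.001,0.001,0.0075],[0,0,0],0],
    [[0.001,0.001,0.0075],[0,0,0],0]
  ]
}}

```text
t: 7.4
tcp_pos: [0.6402, -0.1129, 0.0529]
tool_rot: [-0.087, 0.996, -0.0, 0.0]
force: [-0.2, 0.8, -2.1]
finger_gap: 0.462
```

Call:
{"method": "play_rows", "body": {
  "increments": [
    [[0,0,0.001],[0,0,0],0],
    [[0,0,0.001],[0,0,0],0],
    [[0,0,0.001],[0,0,0],0]
  ]
}}

```text
t: 7.7
tcp_pos: [0.6403, -0.1129, 0.0528]
tool_rot: [-0.087, 0.996, -0.0, 0.0]
force: [-2.3, 0.8, 5.5]
finger_gap: 0.464
```

Contact with the floor: the force changed from -2 N to +5.5 N. I release and rise.

Call:
{"method": "play_rows", "body": {
  "increments": [
    [[0,0,0],[0,0,0],0.55],
    [[0,0,0],[0,0,0],0.75],
    [[0,0,0],[0,0,0],1],
    [[0,0,0],[0,0,0],1],
    [[0,0,-0.02],[0,0,0],1],
    [[0,0,-0.05],[0,0,0],1],
    [[0,0,-0.09],[0,0,0],1],
    [[0,0,-0.13],[0,0,0],1],
    [[0,0,-0.15],[0,0,0],1]
  ]
}}

```text
t: 8.6
tcp_pos: [0.6419, -0.1135, 0.2058]
tool_rot: [-0.087, 0.996, -0.001, 0.003]
force: [0.7, -0.4, 0.6]
finger_gap: 0.999
```

```bash
python3 go.py 459.3 258.8 180 80
python3 - <<'E'
from h import *
p,d=manip.snapshot("scene"); save('a4.png',p,(90,120,250,250),2.4)
E
```

```text
t 8.6 tcp [ 641.9 -113.5  205.8] jaw 100.0 gap 0.999 q6 -2.09
shift [0.1154 0.3984 0.0239] turn [-0.0021  0.0059  0.3488]
```

View pics/a4.png

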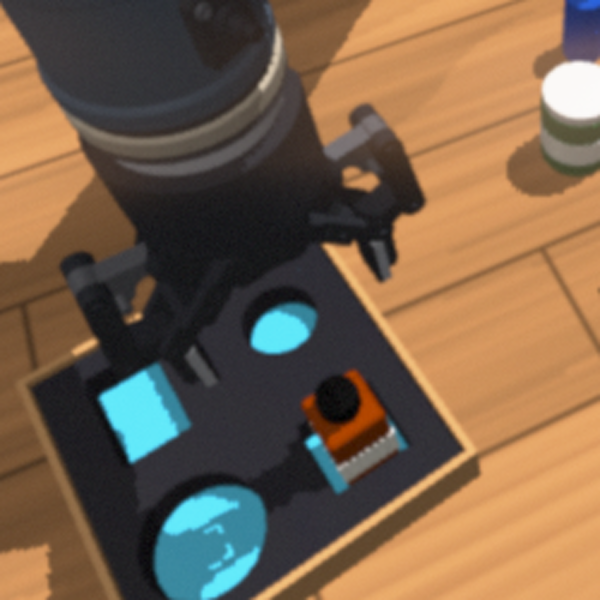

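The square bottle sits down in its cut-out at (350,425) in the crop. Next is the amber dropper; jaws kept at 100°.

Call:
{"method": "play_rows", "body": {
  "increments": [
    [[0.008,0.026,0],[0,0,0],1],
    [[0.02,0.07,0],[0,0,0],1],
    [[0.033,0.115,0.005],[0,0,0],1],
    [[0.046,0.16,0.01],[0,0,0],1],
    [[0.06,0.206,0.015],[0,0,0],1],
    [[0.073,0.252,0.02],[0,0,0],1],
    [[0.086,0.297,0.024],[0,0,0],1],
    [[0.1,0.343,0.024],[0,0,0],1],
    [[0.112,0.385,0.024],[0,0,0],1],
    [[0.115,0.398,0.024],[0,0,0],1]
  ]
}}

```text
t: 9.65
tcp_pos: [0.4548, 0.262, 0.1771]
tool_rot: [-0.089, 0.996, 0.0, -0.001]
force: [0.2, -1.4, -0.3]
finger_gap: 1.003
```

Call:
{"method": "play_rows", "body": {
  "increments": [
    [[0,0,0],[0,0,0],1],
    [[0,0,0],[0,0,0],1]
  ]
}}

```text
t: 9.85
tcp_pos: [0.4584, 0.2586, 0.1776]
tool_rot: [-0.087, 0.996, -0.0, 0.0]
force: [-0.4, -0.1, -0.2]
finger_gap: 1.007
```

```bash
python3 go.py 459.3 258.8 38 100
```

```text
t 9.85 tcp [458.4 258.6 177.6] jaw 100.0 gap 1.007 q6 -1.44
shift [-8.000e-04  1.000e-04  1.396e-01] turn [-0.0007  0.0003  0.0001]
```

Call:
{"method": "play_rows", "body": {
  "increments": [
    [[-0.001,0,0.02],[0,0,0],1],
    [[-0.001,0,0.05],[0,0,0],1],
    [[-0.001,0,0.085],[0,0,0],1],
    [[-0.001,0,0.115],[0,0,0],1],
    [[-0.001,0,0.135],[0,0,0],1],
    [[-0.001,0,0.139],[0,0,0],1],
    [[-0.001,0,0.139],[0,0,0],1],
    [[-0.001,0,0.139],[0,0,0],1]
  ]
}}

```text
t: 10.65
tcp_pos: [0.4602, 0.2588, 0.0396]
tool_rot: [-0.086, 0.996, 0.0, 0.001]
force: [-0.3, -0.6, 0.5]
finger_gap: 1.002
```

```bash
python3 go.py 459.3 258.8 38 100
python3 - <<'E'
from h import *
p,d=manip.snapshot("scene"); save('a5.png',p,(280,40,250,220),3)
E
```

```text
t 10.65 tcp [460.2 258.8  39.6] jaw 99.9 gap 1.002 q6 -1.44
shift [0.0009 0.0001 0.0016] turn [ 0.0001  0.0019 -0.0016]
```

View pics/a5.png

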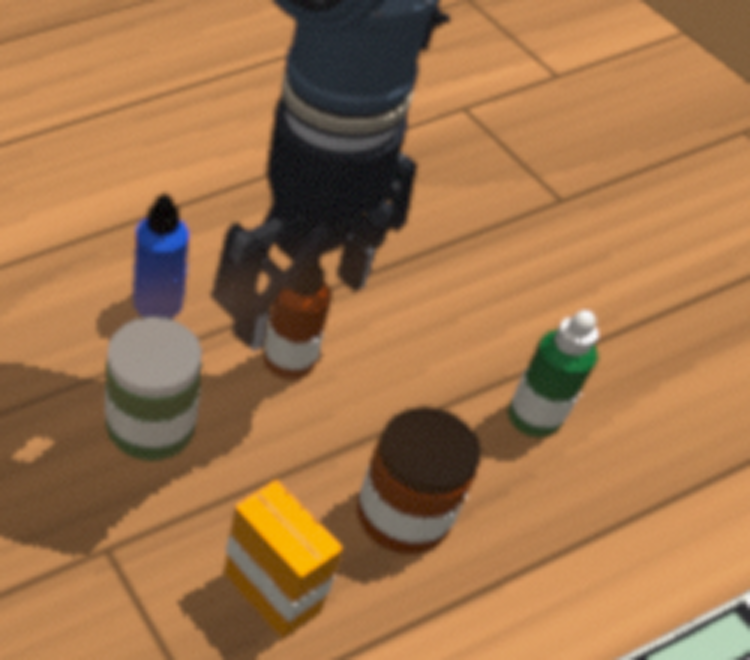

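The amber dropper (about (297,320) in the crop) is between the fingers, so I close and lift.

Call:
{"method": "play_rows", "body": {
  "increments": [
    [[0,0,0.001],[0,0,0],0.7],
    [[0,0,0.001],[0,0,0],0.4],
    [[0,0,0.001],[0,0,0],0.1],
    [[0,0,0.001],[0,0,0],0],
    [[0,0,0.001],[0,0,0],0],
    [[0,0,0.001],[0,0,0],0],
    [[0,0,0.001],[0,0,0],0],
    [[0,0,0.001],[0,0,0],0]
  ],
  "force": 40
}}

```text
t: 11.5
tcp_pos: [0.459, 0.2595, 0.0384]
tool_rot: [-0.087, 0.996, 0.0, 0.0]
force: [-0.5, -0.7, 5.9]
finger_gap: 0.434
```

Call:
{"method": "play_rows", "body": {
  "increments": [
    [[0,0,-0.01],[0,0,0],0],
    [[0,0,-0.03],[0,0,0],0],
    [[0,0,-0.06],[0,0,0],0],
    [[0,0,-0.09],[0,0,0],0],
    [[0,0,-0.12],[0,0,0],0],
    [[0,0,-0.145],[0,0,0],0],
    [[0,0,-0.15],[0,0,0],0],
    [[0,0,-0.15],[0,0,0],0]
  ]
}}

```text
t: 12.3
tcp_pos: [0.4589, 0.2594, 0.1884]
tool_rot: [-0.087, 0.996, 0.0, 0.001]
force: [0.3, -0.5, -1.8]
finger_gap: 0.434
```

```bash
python3 go.py 536.5 -131.2 195 100
python3 - <<'E'
from h import *
p,d=manip.snapshot("scene"); save('a6.png',p,(280,0,250,220),3)
E
```

```text
t 12.3 tcp [458.9 259.4 188.4] jaw 100.0 gap 0.434 q6 -1.44
shift [-0.0086 -0.3982 -0.0067] turn [ 0.0002  0.0016 -0.0002]
```

View pics/a6.png

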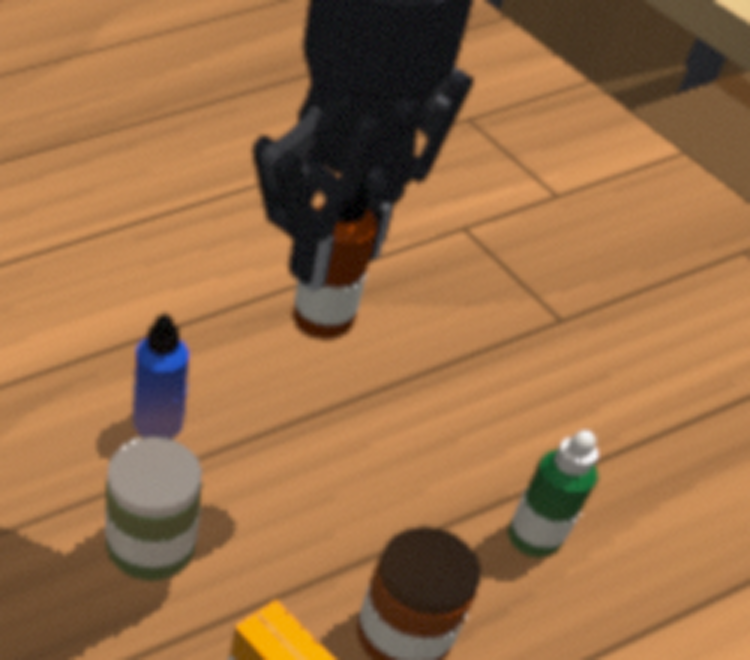

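Call:
{"method": "play_rows", "body": {
  "increments": [
    [[-0.001,-0.015,0],[0,0,0],0],
    [[-0.001,-0.05,0],[0,0,0],0],
    [[-0.002,-0.09,0],[0,0,0],0],
    [[-0.003,-0.135,0],[0,0,0],0],
    [[-0.004,-0.18,0],[0,0,0],0],
    [[-0.005,-0.225,0],[0,0,0],0],
    [[-0.006,-0.27,0],[0,0,0],0],
    [[-0.007,-0.315,0],[0,0,0],0],
    [[-0.008,-0.355,0],[0,0,0],0],
    [[-0.009,-0.385,0],[0,0,0],0]
  ]
}}

```text
t: 13.35
tcp_pos: [0.5336, -0.1219, 0.186]
tool_rot: [-0.086, 0.996, 0.0, -0.001]
force: [1.3, -0.5, -1.2]
finger_gap: 0.434
```

Call:
{"method": "play_rows", "body": {
  "increments": [
    [[0,-0.01,0],[0,0,0],0],
    [[0,-0.013,0],[0,0,0],0],
    [[0,-0.013,0],[0,0,0],0],
    [[0,-0.013,0],[0,0,0],0]
  ]
}}

```text
t: 13.75
tcp_pos: [0.5358, -0.1296, 0.1873]
tool_rot: [-0.088, 0.996, 0.001, -0.001]
force: [-0.5, 0.4, -1.0]
finger_gap: 0.433
```

```bash
python3 go.py 536.5 -131.2 54 100
```

```text
t 13.75 tcp [ 535.8 -129.6  187.3] jaw 100.0 gap 0.433 q6 -2.19
shift [-0.0007 -0.0019  0.1333] turn [ 0.0016 -0.0016  0.0009]
```

Call:
{"method": "play_rows", "body": {
  "increments": [
    [[-0.001,-0.001,0.02],[0,0,0],0],
    [[-0.001,-0.001,0.04],[0,0,0],0],
    [[-0.001,-0.001,0.06],[0,0,0],0],
    [[-0.001,-0.001,0.08],[0,0,0],0],
    [[-0.001,-0.001,0.1],[0,0,0],0],
    [[-0.001,-0.001,0.115],[0,0,0],0],
    [[-0.001,-0.001,0.124],[0,0,0],0],
    [[-0.001,-0.001,0.128],[0,0,0],0],
    [[-0.001,-0.001,0.128],[0,0,0],0]
  ]
}}

```text
t: 14.65
tcp_pos: [0.5378, -0.1312, 0.0597]
tool_rot: [-0.087, 0.996, 0.0, -0.0]
force: [0.0, -0.8, -0.2]
finger_gap: 0.432
```

```bash
python3 go.py 536.5 -131.2 53 100;python3 - <<'E'
from h import *
p,d=manip.snapshot("scene"); save('a7.png',p,(90,120,250,250),2.4)
E
```

```text
t 14.65 tcp [ 537.8 -131.2   59.7] jaw 100.0 gap 0.432 q6 -2.19
shift [0.0013 0.0003 0.0067] turn [ 0.0003 -0.0004  0.0007]
```

View pics/a7.png

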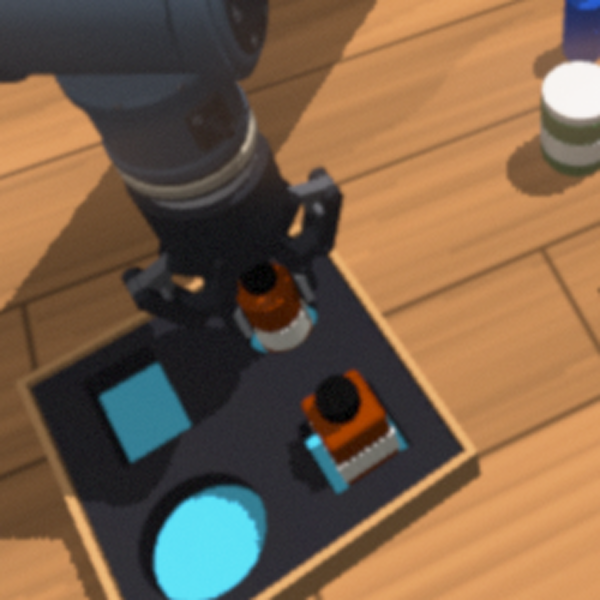

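The dropper is entering the small round hole at (280,320). I lower it until it touches.

Call:
{"method": "play_rows", "body": {
  "increments": [
    [[0.001,0,0.002],[0,0,0],0],
    [[0.001,0,0.004],[0,0,0],0],
    [[0.001,0,0.006],[0,0,0],0],
    [[0.001,0,0.007],[0,0,0],0],
    [[0.001,0,0.007],[0,0,0],0],
    [[0.001,0,0.007],[0,0,0],0]
  ]
}}

```text
t: 15.3
tcp_pos: [0.537, -0.1322, 0.0534]
tool_rot: [-0.087, 0.996, -0.0, 0.0]
force: [-1.8, -0.3, 6.0]
finger_gap: 0.433
```

Call:
{"method": "play_rows", "body": {
  "increments": [
    [[0,0,0.001],[0,0,0],0],
    [[0,0,0.001],[0,0,0],0],
    [[0,0,0.001],[0,0,0],0]
  ]
}}

```text
t: 15.6
tcp_pos: [0.537, -0.1322, 0.0534]
tool_rot: [-0.087, 0.996, -0.0, 0.0]
force: [-3.1, 1.1, 13.0]
finger_gap: 0.433
```

The dropper is on the floor of its hole. I release and rise.

Call:
{"method": "play_rows", "body": {
  "increments": [
    [[0,0,-0.001],[0,0,0],0],
    [[0,0,-0.001],[0,0,0],0.55],
    [[0,0,-0.001],[0,0,0],0.75],
    [[0,0,-0.001],[0,0,0],1],
    [[0,0,-0.001],[0,0,0],1],
    [[0,0,-0.02],[0,0,0],1],
    [[0,0,-0.05],[0,0,0],1],
    [[0,0,-0.09],[0,0,0],1],
    [[0,0,-0.13],[0,0,0],1],
    [[0,0,-0.15],[0,0,0],1]
  ]
}}

```text
t: 16.6
tcp_pos: [0.5383, -0.1327, 0.2052]
tool_rot: [-0.087, 0.996, -0.001, 0.002]
force: [0.0, -0.5, -0.5]
finger_gap: 1.002
```

```bash
python3 go.py 617 149.6 180 99.2;python3 - <<'E'
from h import *
p,d=manip.snapshot("scene"); save('a8.png',p,(90,120,250,250),2.4)
E
```

```text
t 16.6 tcp [ 538.3 -132.7  205.2] jaw 100.0 gap 1.002 q6 -2.19
shift [-0.1263  0.2644  0.0249] turn [-0.0031  0.0045  0.0137]
```

View pics/a8.png

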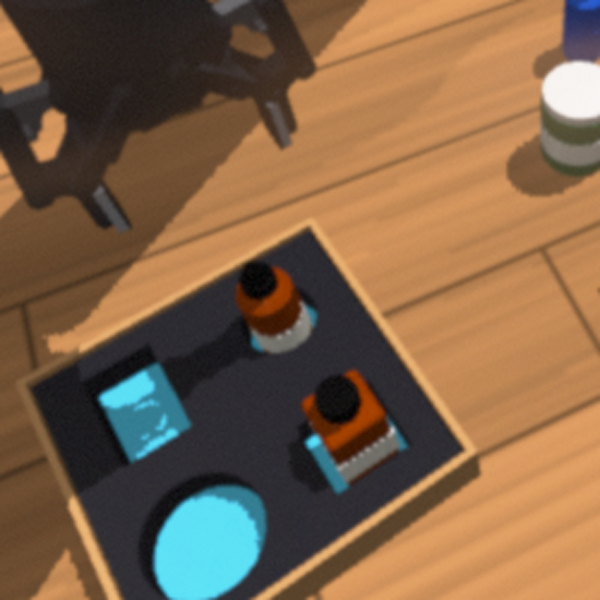

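The dropper stands in its hole at (283,310). Next is the soap.

Call:
{"method": "play_rows", "body": {
  "increments": [
    [[-0.007,0.015,0],[0,0,0],1],
    [[-0.022,0.045,0],[0,0,0],0.75],
    [[-0.04,0.085,0.005],[0,0,0],0.75],
    [[-0.06,0.125,0.01],[0,0,0],0.75],
    [[-0.078,0.165,0.015],[0,0,0],0.75],
    [[-0.097,0.205,0.02],[0,0,0.013],0.75],
    [[-0.115,0.24,0.024],[0,0,0.013],0.75],
    [[-0.126,0.264,0.024],[0,0,0.013],0.75],
    [[-0.126,0.264,0.024],[0,0,0.013],0.75],
    [[-0.126,0.264,0.024],[0,0,0.013],0.75]
  ]
}}

```text
t: 17.65
tcp_pos: [0.6145, 0.1501, 0.1768]
tool_rot: [-0.081, 0.997, -0.0, -0.001]
force: [-0.3, -0.4, -0.8]
finger_gap: 0.752
```

```bash
python3 go.py 617 149.6 38 99.2
```

```text
t 17.65 tcp [614.5 150.1 176.8] jaw 99.3 gap 0.752 q6 -1.67
shift [-0.0026 -0.0008  0.1388] turn [-0.0004 -0.0019  0.0022]
```

Call:
{"method": "play_rows", "body": {
  "increments": [
    [[-0.001,-0.001,0.02],[0,0,0],0.75],
    [[-0.001,-0.001,0.05],[0,0,0],0.75],
    [[-0.001,-0.001,0.085],[0,0,0],0.75],
    [[-0.001,-0.001,0.115],[0,0,0],0.75],
    [[-0.001,-0.001,0.135],[0,0,0],0.75],
    [[-0.001,-0.001,0.138],[0,0,0],0.75],
    [[-0.001,-0.001,0.138],[0,0,0],0.75],
    [[-0.001,-0.001,0.138],[0,0,0],0.75]
  ]
}}

```text
t: 18.45
tcp_pos: [0.6173, 0.1483, 0.0411]
tool_rot: [-0.08, 0.997, -0.0, 0.001]
force: [1.3, -0.6, -0.2]
finger_gap: 0.747
```

```bash
python3 go.py 617 149.6 38 99.2
python3 - <<'E'
from h import *
p,d=manip.snapshot("scene"); save('a9.png',p,(280,80,250,220),3)
E
```

```text
t 18.45 tcp [617.3 148.3  41.1] jaw 99.2 gap 0.747 q6 -1.67
shift [0.0001 0.0014 0.0031] turn [-0.0003  0.0022 -0.0003]
```

View pics/a9.png

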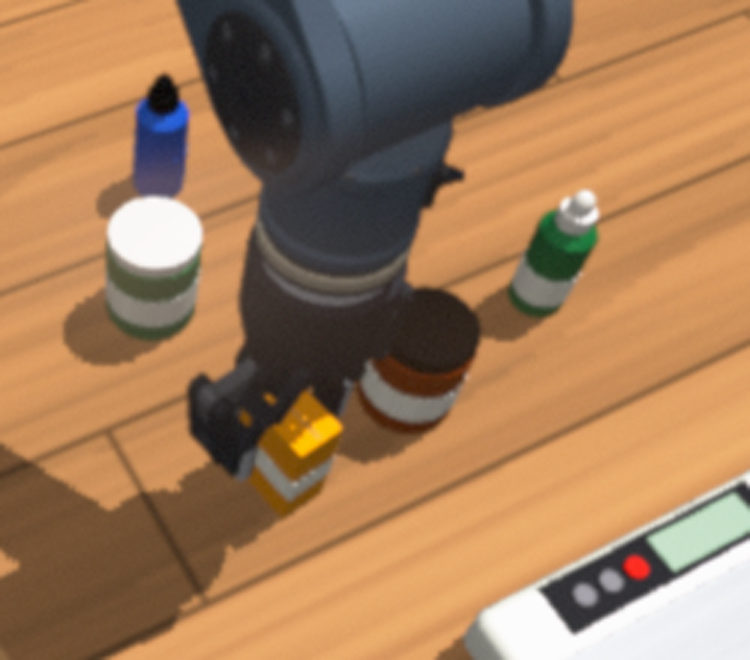

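The soap box (around (295,460) in the crop) is between the fingers, so I close and lift.

Call:
{"method": "play_rows", "body": {
  "increments": [
    [[0,0.001,0.001],[0,0,0],0.7],
    [[0,0.001,0.001],[0,0,0],0.4],
    [[0,0.001,0.001],[0,0,0],0.1],
    [[0,0.001,0.001],[0,0,0],0],
    [[0,0.001,0.001],[0,0,0],0],
    [[0,0.001,0.001],[0,0,0],0],
    [[0,0.001,0.001],[0,0,0],0],
    [[0,0.001,0.001],[0,0,0],0]
  ],
  "force": 40
}}

```text
t: 19.3
tcp_pos: [0.6165, 0.1501, 0.0395]
tool_rot: [-0.081, 0.997, 0.0, 0.0]
force: [-1.2, -0.4, 5.5]
finger_gap: 0.367
```

Call:
{"method": "play_rows", "body": {
  "increments": [
    [[0,0,-0.01],[0,0,0],0],
    [[0,0,-0.03],[0,0,0],0],
    [[0,0,-0.06],[0,0,0],0],
    [[0,0,-0.09],[0,0,0],0],
    [[0,0,-0.12],[0,0,0],0],
    [[0,0,-0.145],[0,0,0],0],
    [[0,0,-0.15],[0,0,0],0],
    [[0,0,-0.15],[0,0,0],0]
  ]
}}

```text
t: 20.1
tcp_pos: [0.6163, 0.1499, 0.1893]
tool_rot: [-0.081, 0.997, -0.0, 0.001]
force: [0.3, -0.4, -2.0]
finger_gap: 0.367
```

```bash
python3 go.py 555 -234.7 195 100
python3 - <<'E'
from h import *
p,d=manip.snapshot("scene"); save('a10.png',p,(280,0,250,220),3)
E
```

```text
t 20.1 tcp [616.3 149.9 189.3] jaw 99.2 gap 0.367 q6 -1.67
shift [ 0.1222 -0.3698 -0.0057] turn [-0.0002  0.0013 -0.0133]
```

View pics/a10.png

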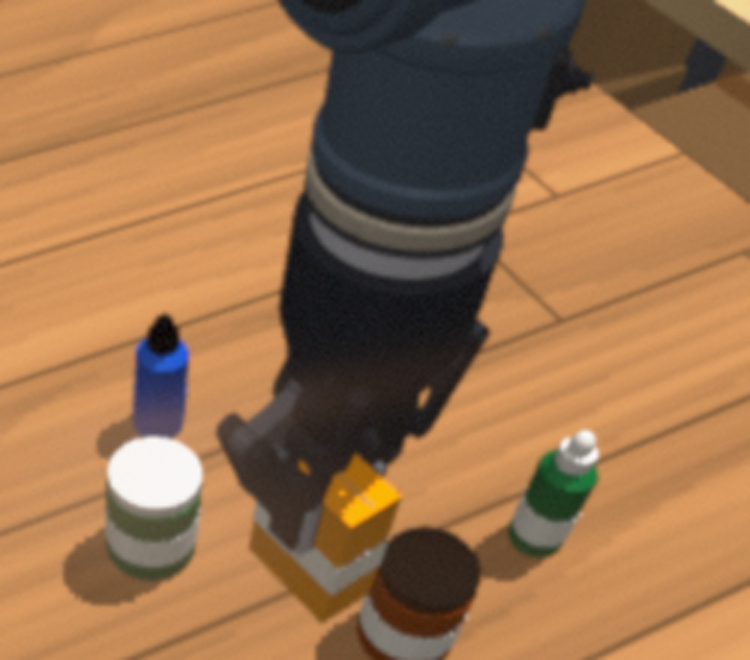

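Call:
{"method": "play_rows", "body": {
  "increments": [
    [[0.004,-0.014,-0.002],[0,0,0],0],
    [[0.015,-0.045,-0.005],[0,0,0],0],
    [[0.029,-0.087,-0.005],[0,0,0],0],
    [[0.043,-0.13,-0.005],[0,0,0],0],
    [[0.057,-0.172,-0.005],[0,0,0],0],
    [[0.071,-0.215,-0.005],[0,0,0],0],
    [[0.085,-0.257,-0.005],[0,0,-0.013],0],
    [[0.099,-0.3,-0.005],[0,0,-0.013],0],
    [[0.112,-0.338,-0.005],[0,0,-0.013],0],
    [[0.122,-0.369,-0.005],[0,0,-0.013],0]
  ]
}}

```text
t: 21.15
tcp_pos: [0.5528, -0.2368, 0.1921]
tool_rot: [-0.086, 0.996, 0.001, -0.002]
force: [0.3, 0.1, -2.0]
finger_gap: 0.371
```

Call:
{"method": "play_rows", "body": {
  "increments": [
    [[0,0,0],[0,0,0],0],
    [[0,0,0],[0,0,0],0],
    [[0,0,0],[0,0,0],0]
  ]
}}

```text
t: 21.45
tcp_pos: [0.554, -0.2329, 0.1928]
tool_rot: [-0.087, 0.996, 0.001, -0.001]
force: [-0.1, -0.6, -2.2]
finger_gap: 0.368
```

```bash
python3 go.py 555 -234.7 60 100
```

```text
t 21.45 tcp [ 554.  -232.9  192.8] jaw 100.0 gap 0.368 q6 -2.33
shift [-0.0009 -0.0022  0.1327] turn [ 0.0022 -0.002  -0.0001]
```

Call:
{"method": "play_rows", "body": {
  "increments": [
    [[0,-0.001,0.02],[0,0,0],0],
    [[0,-0.001,0.04],[0,0,0],0],
    [[0,-0.001,0.06],[0,0,0],0],
    [[0,-0.001,0.08],[0,0,0],0],
    [[0,-0.001,0.1],[0,0,0],0],
    [[0,-0.001,0.115],[0,0,0],0],
    [[0,-0.001,0.125],[0,0,0],0],
    [[0,-0.001,0.132],[0,0,0],0],
    [[0,-0.001,0.132],[0,0,0],0]
  ]
}}

```text
t: 22.35
tcp_pos: [0.5549, -0.2344, 0.0611]
tool_rot: [-0.087, 0.996, 0.0, -0.001]
force: [0.1, 0.1, -1.3]
finger_gap: 0.37
```

```bash
python3 go.py 555 -234.7 54.5 100;python3 - <<'E'
from h import *
p,d=manip.snapshot("scene"); save('a11.png',p,(90,120,250,250),2.4)
E
```

```text
t 22.35 tcp [ 554.9 -234.4   61.1] jaw 100.0 gap 0.37 q6 -2.33
shift [-0.     -0.0004  0.0066] turn [ 0.0009 -0.001   0.0001]
```

View pics/a11.png

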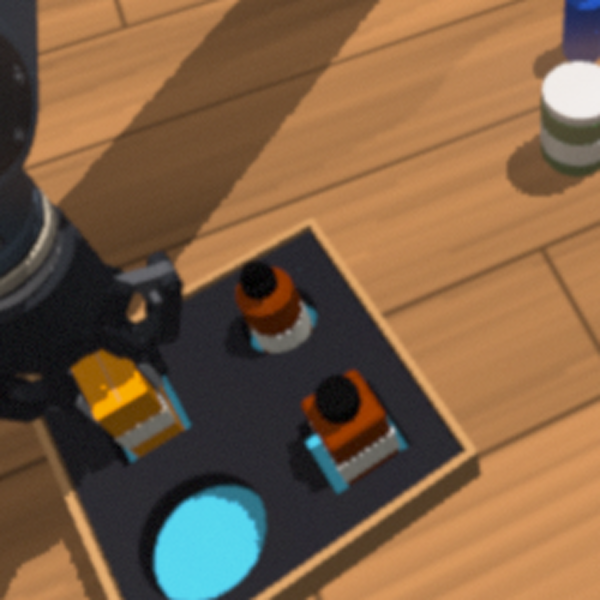

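The soap is inside the oblong hole at (140,420). I lower it until it touches.

Call:
{"method": "play_rows", "body": {
  "increments": [
    [[0,0,0.002],[0,0,0],0],
    [[0,0,0.004],[0,0,0],0],
    [[0,0,0.006],[0,0,0],0],
    [[0,0,0.007],[0,0,0],0],
    [[0,0,0.007],[0,0,0],0],
    [[0,0,0.007],[0,0,0],0]
  ]
}}

```text
t: 23.0
tcp_pos: [0.5552, -0.2349, 0.0548]
tool_rot: [-0.087, 0.996, -0.0, 0.0]
force: [1.2, -0.2, -1.6]
finger_gap: 0.369
```

Call:
{"method": "play_rows", "body": {
  "increments": [
    [[0,0,0.001],[0,0,0],0],
    [[0,0,0.0015],[0,0,0],0],
    [[0,0,0.0015],[0,0,0],0]
  ]
}}

```text
t: 23.3
tcp_pos: [0.5553, -0.235, 0.0545]
tool_rot: [-0.087, 0.996, -0.0, 0.0]
force: [-1.9, 0.6, 5.7]
finger_gap: 0.369
```

Call:
{"method": "play_rows", "body": {
  "increments": [
    [[0,0,-0.001],[0,0,0],0],
    [[0,0,-0.001],[0,0,0],0.5],
    [[0,0,-0.001],[0,0,0],0.7],
    [[0,0,-0.001],[0,0,0],0.75],
    [[0,0,-0.001],[0,0,0],0.75],
    [[0,0,-0.02],[0,0,0],0.75],
    [[0,0,-0.05],[0,0,0],0.75],
    [[0,0,-0.09],[0,0,0],0.75],
    [[0,0,-0.13],[0,0,0],1],
    [[0,0,-0.15],[0,0,0],1]
  ]
}}

```text
t: 24.3
tcp_pos: [0.5566, -0.2357, 0.2071]
tool_rot: [-0.087, 0.996, -0.002, 0.002]
force: [0.7, -0.2, -0.2]
finger_gap: 0.997
```

```bash
python3 go.py 605.5 255.5 185 100;python3 - <<'E'
from h import *
p,d=manip.snapshot("scene"); save('a12.png',p,(90,120,250,250),2.4)
E
```

```text
t 24.3 tcp [ 556.6 -235.7  207.1] jaw 100.0 gap 0.997 q6 -2.33
shift [-0.1332  0.4754  0.0207] turn [-0.0041  0.0043 -0.0002]
```

View pics/a12.png

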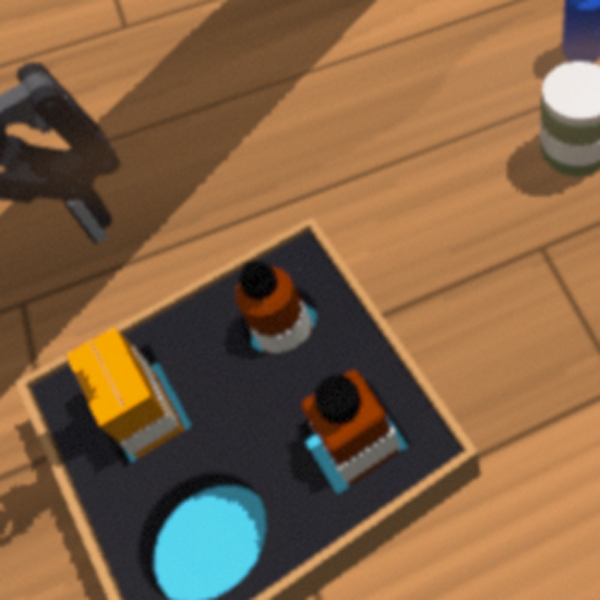

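The soap is seated at (140,400). Last is the amber candle, the black-lidded brown one; the white-lidded green one stays.

Call:
{"method": "play_rows", "body": {
  "increments": [
    [[-0.007,0.025,0],[0,0,0],1],
    [[-0.02,0.07,0],[0,0,0],1],
    [[-0.033,0.117,0.003],[0,0,0],1],
    [[-0.046,0.164,0.006],[0,0,0],1],
    [[-0.059,0.211,0.01],[0,0,0],1],
    [[-0.072,0.258,0.014],[0,0,0],1],
    [[-0.085,0.305,0.018],[0,0,0],1],
    [[-0.098,0.352,0.02],[0,0,0],1],
    [[-0.111,0.398,0.02],[0,0,0],1],
    [[-0.122,0.436,0.02],[0,0,0],1]
  ]
}}

```text
t: 25.35
tcp_pos: [0.5991, 0.2184, 0.1824]
tool_rot: [-0.088, 0.996, 0.0, -0.001]
force: [0.2, 0.2, 0.9]
finger_gap: 1.0
```

Call:
{"method": "play_rows", "body": {
  "increments": [
    [[-0.008,0.028,0],[0,0,0],1],
    [[-0.011,0.039,0],[0,0,0],1],
    [[-0.011,0.039,0],[0,0,0],1],
    [[-0.011,0.039,0],[0,0,0],1],
    [[-0.011,0.039,0],[0,0,0],1]
  ]
}}

```text
t: 25.85
tcp_pos: [0.6038, 0.2542, 0.1831]
tool_rot: [-0.086, 0.996, -0.0, -0.0]
force: [-0.0, -0.3, 0.1]
finger_gap: 1.001
```

```bash
python3 go.py 605.3 255.7 36 100;python3 - <<'E'
from h import *
p,d=manip.snapshot("scene"); save('a13.png',p,(280,40,250,220),3)
W=world("scene",d)
a=W[(d>0)&(np.hypot(W[...,0]-.6055,W[...,1]-.2555)<.06)&(W[...,2]>.012)&(W[...,2]<.09)]
print(cv2.minEnclosingCircle(a[a[:,2]>.07][:,:2].astype(np.float32)*1000),len(a))
E
```

```text
t 25.85 tcp [603.8 254.2 183.1] jaw 99.9 gap 1.001 q6 -1.51
shift [-0.0019  0.0013  0.1471] turn [-0.0006 -0.001  -0.0022]
((605.6978759765625, 256.572509765625), 30.68881607055664) 1394
```

View pics/a13.png

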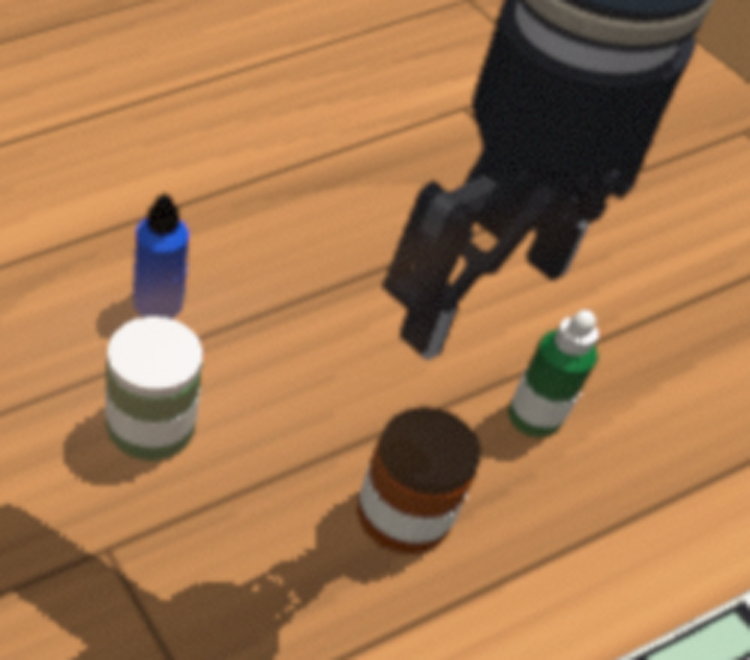

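Call:
{"method": "play_rows", "body": {
  "increments": [
    [[-0.001,0.002,0.02],[0,0,0],1],
    [[-0.001,0.002,0.05],[0,0,0],1],
    [[-0.001,0.002,0.075],[0,0,0],1],
    [[-0.001,0.002,0.085],[0,0,0],1],
    [[-0.001,0.002,0.085],[0,0,0],1]
  ]
}}

```text
t: 26.4
tcp_pos: [0.6036, 0.2569, 0.0968]
tool_rot: [-0.086, 0.996, -0.0, -0.002]
force: [0.3, -0.0, 0.1]
finger_gap: 1.0
```

```bash
python3 go.py 605.5 256 36 100;python3 - <<'E'
from h import *
p,d=manip.snapshot("scene"); save('a14.png',p,(280,40,250,220),3)
E
```

```text
t 26.4 tcp [603.6 256.9  96.8] jaw 99.9 gap 1.0 q6 -1.51
shift [-0.002  -0.0012  0.0608] turn [-0.0003 -0.0036 -0.0017]
```

View pics/a14.png

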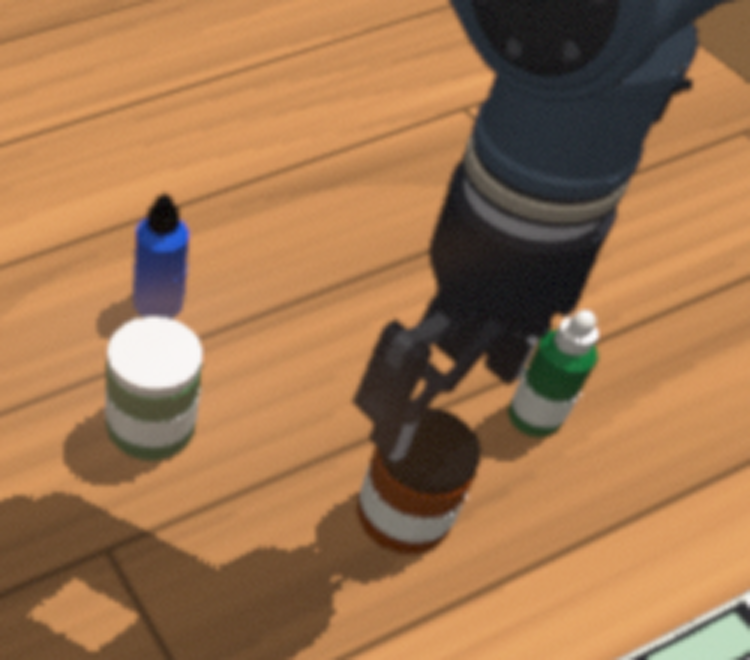

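Call:
{"method": "play_rows", "body": {
  "increments": [
    [[-0.001,-0.001,0.012],[0,0,0],1],
    [[-0.001,-0.001,0.024],[0,0,0],1],
    [[-0.001,-0.001,0.024],[0,0,0],1]
  ]
}}

```text
t: 26.75
tcp_pos: [0.6045, 0.257, 0.0728]
tool_rot: [-0.087, 0.996, -0.0, -0.001]
force: [0.6, 0.9, 0.4]
finger_gap: 0.999
```

Call:
{"method": "play_rows", "body": {
  "increments": [
    [[0,0,0.012],[0,0,0],1],
    [[0,0,0.026],[0,0,0],1],
    [[0,0,0.035],[0,0,0],1],
    [[0,0,0.037],[0,0,0],1],
    [[0,0,0.037],[0,0,0],1]
  ]
}}

```text
t: 27.25
tcp_pos: [0.6052, 0.2572, 0.0364]
tool_rot: [-0.087, 0.996, -0.0, -0.001]
force: [-0.9, 0.1, -0.1]
finger_gap: 1.003
```

```bash
python3 go.py 605.5 256 36 100
```

```text
t 27.25 tcp [605.2 257.2  36.4] jaw 100.0 gap 1.003 q6 -1.51
shift [-0.0001 -0.0013  0.0004] turn [-0.0001 -0.0014 -0.0003]
```

Call:
{"method": "play_rows", "body": {
  "increments": [
    [[0,-0.001,0],[0,0,0],0.85],
    [[0,-0.001,0],[0,0,0],0.6],
    [[0,-0.001,0],[0,0,0],0.3],
    [[0,-0.001,0],[0,0,0],0],
    [[0,-0.001,0],[0,0,0],0],
    [[0,-0.001,0],[0,0,0],0],
    [[0,-0.001,0],[0,0,0],0]
  ],
  "force": 50
}}

```text
t: 27.95
tcp_pos: [0.6066, 0.2566, 0.0383]
tool_rot: [-0.087, 0.996, 0.0, 0.001]
force: [-0.8, 0.3, 6.0]
finger_gap: 0.714
```

Call:
{"method": "play_rows", "body": {
  "increments": [
    [[0,0,-0.01],[0,0,0],0],
    [[0,0,-0.03],[0,0,0],0],
    [[0,0,-0.06],[0,0,0],0],
    [[0,0,-0.09],[0,0,0],0],
    [[0,0,-0.12],[0,0,0],0],
    [[0,0,-0.145],[0,0,0],0],
    [[0,0,-0.155],[0,0,0],0],
    [[0,0,-0.155],[0,0,0],0]
  ]
}}

```text
t: 28.75
tcp_pos: [0.6061, 0.2564, 0.1934]
tool_rot: [-0.087, 0.996, 0.0, 0.001]
force: [1.3, 0.4, -3.1]
finger_gap: 0.711
```

```bash
python3 go.py 658 -216.3 192 100
python3 - <<'E'
from h import *
p,d=manip.snapshot("scene"); save('a15.png',p,(280,0,250,220),3)
E
```

```text
t 28.75 tcp [606.1 256.4 193.4] jaw 100.0 gap 0.711 q6 -1.51
shift [ 0.0309 -0.4745  0.0013] turn [ 0.      0.002  -0.0003]
```

View pics/a15.png

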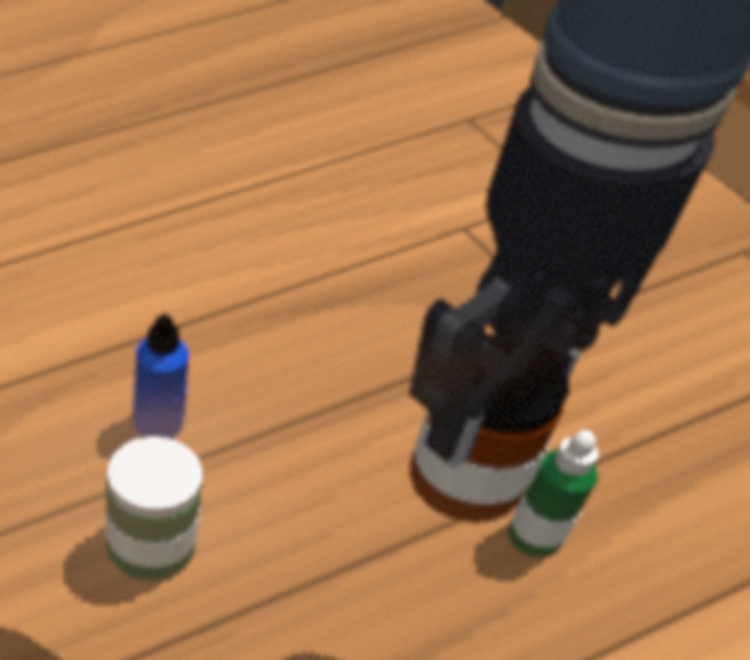

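Call:
{"method": "play_rows", "body": {
  "increments": [
    [[0.001,-0.014,0],[0,0,0],0],
    [[0.003,-0.045,0],[0,0,0],0],
    [[0.005,-0.085,0],[0,0,0],0],
    [[0.008,-0.13,0],[0,0,0],0],
    [[0.011,-0.175,0],[0,0,0],0],
    [[0.014,-0.22,0],[0,0,0],0],
    [[0.017,-0.265,0],[0,0,0],0],
    [[0.02,-0.31,0],[0,0,0],0],
    [[0.023,-0.355,0],[0,0,0],0],
    [[0.026,-0.4,0],[0,0,0],0]
  ]
}}

```text
t: 29.8
tcp_pos: [0.6478, -0.1447, 0.19]
tool_rot: [-0.087, 0.996, 0.001, -0.002]
force: [0.6, 0.8, -3.0]
finger_gap: 0.712
```

Call:
{"method": "play_rows", "body": {
  "increments": [
    [[0.002,-0.03,0],[0,0,0],0],
    [[0.004,-0.055,0],[0,0,0],0],
    [[0.005,-0.07,0],[0,0,0],0],
    [[0.005,-0.074,0],[0,0,0],0],
    [[0.005,-0.074,0],[0,0,0],0],
    [[0.005,-0.074,0],[0,0,0],0],
    [[0.005,-0.074,0],[0,0,0],0]
  ]
}}

```text
t: 30.5
tcp_pos: [0.6573, -0.2141, 0.1922]
tool_rot: [-0.088, 0.996, 0.0, -0.0]
force: [0.9, 0.5, -3.1]
finger_gap: 0.709
```

```bash
python3 go.py 658 -216.3 60 100
```

```text
t 30.5 tcp [ 657.3 -214.1  192.2] jaw 100.1 gap 0.709 q6 -2.22
shift [-0.0004 -0.0024  0.1322] turn [ 0.0008 -0.0005  0.0015]
```

Call:
{"method": "play_rows", "body": {
  "increments": [
    [[0,-0.001,0.02],[0,0,0],0],
    [[0,-0.001,0.04],[0,0,0],0],
    [[0,-0.001,0.06],[0,0,0],0],
    [[0,-0.001,0.08],[0,0,0],0],
    [[0,-0.001,0.1],[0,0,0],0],
    [[0,-0.001,0.115],[0,0,0],0],
    [[0,-0.001,0.125],[0,0,0],0],
    [[0,-0.001,0.132],[0,0,0],0],
    [[0,-0.001,0.132],[0,0,0],0]
  ]
}}

```text
t: 31.4
tcp_pos: [0.6573, -0.2164, 0.0596]
tool_rot: [-0.087, 0.996, 0.0, -0.001]
force: [-1.0, 0.1, -2.8]
finger_gap: 0.714
```

```bash
python3 go.py 658 -216.3 53 100;python3 - <<'E'
from h import *
p,d=manip.snapshot("scene"); save('a16.png',p,(90,120,250,250),2.4)
E
```

```text
t 31.4 tcp [ 657.3 -216.4   59.6] jaw 100.0 gap 0.714 q6 -2.22
shift [-0.0007 -0.      0.0066] turn [ 0.0008 -0.001  -0.0001]
```

View pics/a16.png

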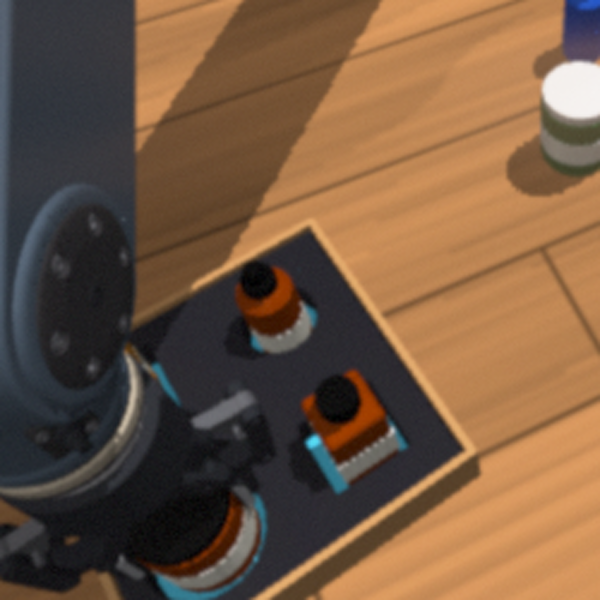

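The candle is inside the large round hole at (205,540). I lower it until it touches.

Call:
{"method": "play_rows", "body": {
  "increments": [
    [[0,0,0.002],[0,0,0],0],
    [[0,0,0.004],[0,0,0],0],
    [[0,0,0.006],[0,0,0],0],
    [[0,0,0.0065],[0,0,0],0],
    [[0,0,0.0065],[0,0,0],0]
  ]
}}

```text
t: 31.95
tcp_pos: [0.6575, -0.2168, 0.0538]
tool_rot: [-0.087, 0.996, 0.0, -0.0]
force: [1.5, -0.5, -2.1]
finger_gap: 0.709
```

Call:
{"method": "play_rows", "body": {
  "increments": [
    [[0,0,0.001],[0,0,0],0],
    [[0,0,0.0015],[0,0,0],0],
    [[0,0,0.0015],[0,0,0],0]
  ]
}}

```text
t: 32.25
tcp_pos: [0.6577, -0.2169, 0.0533]
tool_rot: [-0.087, 0.996, -0.0, 0.0]
force: [-2.8, -0.1, 3.6]
finger_gap: 0.711
```

Call:
{"method": "play_rows", "body": {
  "increments": [
    [[0,0,0],[0,0,0],0.75],
    [[0,0,0],[0,0,0],0.9],
    [[0,0,0],[0,0,0],1],
    [[0,0,0],[0,0,0],1],
    [[0,0,0],[0,0,0],1],
    [[0,0,-0.02],[0,0,0],1],
    [[0,0,-0.05],[0,0,0],1],
    [[0,0,-0.09],[0,0,0],1],
    [[0,0,-0.13],[0,0,0],1],
    [[0,0,-0.17],[0,0,0],1]
  ]
}}

```text
t: 33.25
tcp_pos: [0.6574, -0.2167, 0.2237]
tool_rot: [-0.087, 0.996, 0.0, -0.0]
force: [0.3, -0.1, -0.2]
finger_gap: 0.999
```

Call:
{"method": "play_rows", "body": {
  "increments": [
    [[0,0.04,0],[0,0,0],1],
    [[0,0.08,0],[0,0,0],1],
    [[0,0.12,0],[0,0,0],1],
    [[0,0.16,0],[0,0,0],1],
    [[0,0.2,0],[0,0,0],1],
    [[0,0.24,0],[0,0,0],1],
    [[0,0.28,0],[0,0,0],1],
    [[0,0.32,0],[0,0,0],1],
    [[0,0.36,0],[0,0,0],1],
    [[0,0.38,0],[0,0,0],1]
  ]
}}

```text
t: 34.25
tcp_pos: [0.5905, 0.1606, 0.2224]
tool_rot: [-0.088, 0.996, 0.0, -0.0]
force: [0.3, -1.0, 0.5]
finger_gap: 1.002
```

Call:
{"method": "play_rows", "body": {
  "increments": [
    [[0.02,0.04,0],[0,0,0],1],
    [[0.03,0.08,0],[0,0,0],1],
    [[0.05,0.12,0],[0,0,0],1],
    [[0.07,0.16,0],[0,0,0],1],
    [[0.07,0.2,0],[0,0,0],1],
    [[0.07,0.2,0],[0,0,0],1],
    [[0.07,0.2,0],[0,0,0],1]
  ]
}}

```text
t: 34.95
tcp_pos: [0.4878, 0.3429, 0.2223]
tool_rot: [-0.088, 0.996, -0.0, 0.0]
force: [0.3, -0.2, 1.6]
finger_gap: 1.001
```

Run:
```python
from h import *
tg={"candle":(658,-216.3),"square":(640,-113),"soap":(555,-234.7),"dropper":(536.5,-131.2),"cg":(467.5,142.3),"dg":(578.6,384.5)}
for n in("scene","top"):
    p,d=manip.snapshot(n); save('z'+n+'.png',p); W=world(n,d); W=W[d>0]
    if n=="scene": save('zs.png',p,(90,190,220,210),2.7)
    for k,(x,y) in tg.items():
        c=W[(np.hypot(W[:,0]-x/1e3,W[:,1]-y/1e3)<.05)&(W[:,2]>.058)&(W[:,2]<.135)]
        if len(c)<5: print(n,k,'none');continue
        zt=c[:,2].max(); tp=c[c[:,2]>zt-.008]
        print(n,k,'zmax',(zt*1000).round(1),'centre',((tp[:,:2].max(0)+tp[:,:2].min(0))*500).round(1),'want',(x,y))
s=manip.sense();print(s['t'],s['tcp_pos'])
```

```text
scene candle zmax 95.8 centre [ 657.9 -216.2] want (658, -216.3)
scene square zmax 115.0 centre [ 640.7 -111.6] want (640, -113)
scene soap zmax 95.6 centre [ 556.3 -233.7] want (555, -234.7)
scene dropper zmax 120.2 centre [ 539.  -131.7] want (536.5, -131.2)
scene cg zmax 80.4 centre [468.4 142.5] want (467.5, 142.3)
scene dg zmax 106.1 centre [579.  383.8] want (578.6, 384.5)
top candle zmax 100.7 centre [ 657.  -215.5] want (658, -216.3)
top square zmax 119.0 centre [ 639.  -111.3] want (640, -113)
top soap zmax 100.0 centre [ 556.5 -233.6] want (555, -234.7)
top dropper zmax 122.2 centre [ 537.4 -131.1] want (536.5, -131.2)
top cg zmax 84.3 centre [467.1 143.1] want (467.5, 142.3)
top dg zmax 107.4 centre [577.9 385.7] want (578.6, 384.5)
35.05 [0.48844317 0.34139906 0.22221546]
```

View pics/zs.png

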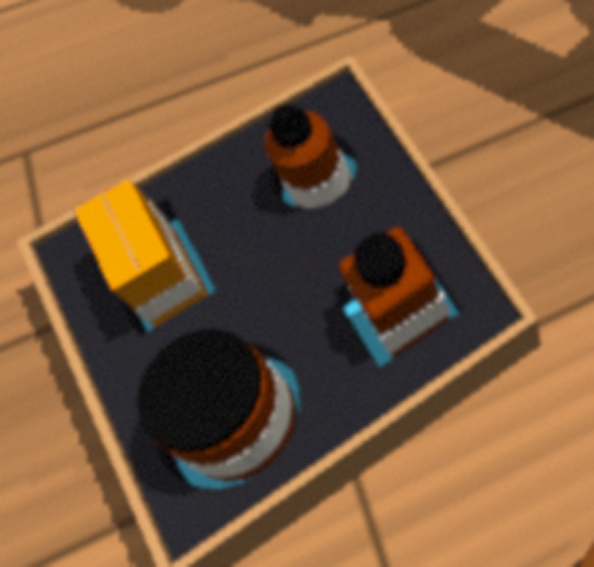

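View pics/zscene.png

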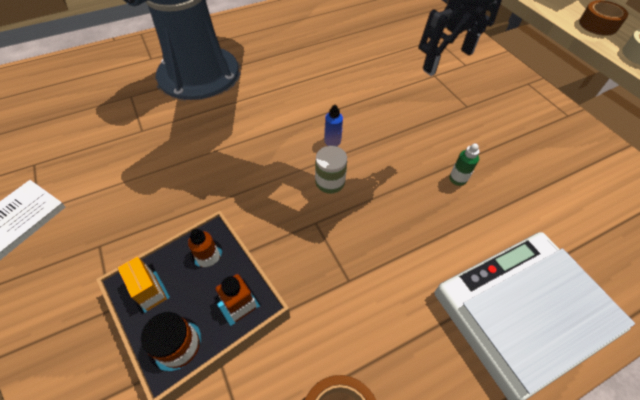

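All four stand seated and within about 3 mm of their centres. The green things have not moved and the arm is clear, so I hand in.

```bash
python3 -c "
from station import manip
print(manip.sign_off())"
```

```text
the job is handed in; nothing more can be done
None
```

I packed the square bottle, dropper, soap box and candle of the amber set. Each was lowered into its own cut-out until the wrist force showed it resting on the floor, then released. I handed the job in at about 35 s; no verdict is reported.

**Seating:** The scene camera puts all four upright and within about 3 mm of their cut-out centres. Their tops read 96, 115, 96 and 120 mm (candle, square bottle, soap box, dropper). Expected was 93, 113, 93 and 119 mm.

**Camera disagreement:** The top camera reads those heights 3 to 7 mm above expected. It also reads the untouched green candle 6 mm too high, so I put this down to camera bias, and the contact forces support that.

**Green pieces:** The green candle and green dropper read within about 1.5 mm of where they started. The arm was clear of everything.

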